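# Take the tested choke out of the clamshell fixture

## Robot

A 7-joint arm with a two-finger parallel gripper is mounted at the origin on the work surface. World frame = base frame: x ahead of the robot, y to its left, z up, the work surface at z = 0. Lengths are in m, angles in rad, forces in N, time in s.
With the tool pointing down it reaches from about 0.35 to 0.9 m from the base axis. Payload 8.1 kg.
Tool frame: the origin (TCP) lies at the centre of the arm's flange, where the gripper is bolted on; the fingertips stand 173 mm ahead of it and the grasp point (between the pads) lies env.pinch_z ahead of it (env.pinch_z is the distance from the TCP to the grasp point, in m); x points along the fingers, z is the direction in which the jaws open and shut, and the axes are right-handed (so a half turn about x gives the same grasp; the last joint's range is limited). The gripper opens to 85 mm and grips with 20 to 120 N. Pads are 22 mm wide; open, the fingers measure 114 mm over their backs; the gripper's body (76 mm by 85 mm) begins 54 mm behind the grasp point. The pads swing forward as they close: fully open they stand 13 mm farther back than shut.
Start: joints at [1.234, 0.434, 0.025, 1.573, -0.012, 1.134, -0.075], TCP at [0.145, -0.608, 0.405] pointing down, gripper open.
Joint ranges: [-2.62, 2.62], [-0.44, 2.09], [-1.27, 1.32], [0.08, 2.57], [-1.32, 4.46], [0.12, 2], [-2.74, 2.74]. Speed limits (rad/s): [2.22, 2.22, 3.01, 3.01, 3.14, 3.14, 3.14].

## Interface

Orientations are given as a unit quaternion [w, x, y, z].
In Python, from cell import env, optics gives the robot as it stands. The module is installed in compiled form; this text tells all that it offers.
- The arm moves only by the tool apply_moves, never from a script. Its argument "deltas" is a list of rows, each a list of 7 numbers: the shift along the tool's x, y, z in cm, then the turn, a rotation vector about the tool's x, y, z in rad, then the closure, from 0 (fully open) to 1 (shut). In form: [[tx, ty, tz, wx, wy, wz, hand], ...]. A call has 1 to 20 rows; each row is the pose to reach, as a shift and turn from the pose commanded when the call began, along the tool's axes at that moment; what a row does not reach only later rows make up. A row lasts 1/8 s, in which the tool goes at most 62.5 mm and 10.7 degrees, less where a joint would pass 70% of its speed; a pose out of reach is approached as far as the arm can. A call with a gripper value outside its range is refused whole. The fingers move at their own pace and stop on an object; the grip force is fixed at half the most. Time passes only in rows, so rows that repeat a pose let the fingers close. It gives the time, the measured TCP pose, the force and the opening at its end, in the units of the state.
- env.get_state(): the state, without advancing time (a new reading comes with each control period).
- optics.read_camera(name): name is "side" or "top"; returns the picture (400x640x3 uint8, blue, green, red); there is no depth.
- optics.get_calibration(name): a dict with "fx", "fy", "cx", "cy" (pixels), "pose" (4x4, takes a point from camera to world coordinates). Camera axes: x right, y up, looking along -z (the intrinsics and any distortion apply to the point x, -y, -z); pixel columns grow to the right and rows downward; lengths in m; the calibration is good to about 2 mm. A picture is of the moment at which its call begins. get_calibration takes no time and is no camera call.
- env.hand_in(): hands the job in, once; it reports no verdict.
The state is a dict: "time_s": time; "joint_pos": joint angles; "qvel": joint speeds; "joint_torque": joint torques, N m; "ee_pos": TCP position; "tool_rot": TCP orientation; "wrist_force": force on the tool from outside, world axes, zero at the start; "wrist_torque": the same for the moment, N m; "grip_width": opening from 0.0 (shut) to 1.0 (fully open).
Only numpy, scipy, OpenCV 4.12 (cv2) and the standard library are available. Lean on these libraries where they do the work, as an engineer would, in place of code of your own. Each camera call takes 0.05 s, during which the arm holds its last target.

## Task

The small ring-shaped choke coil in the clamshell test fixture has passed its test. Swing the fixture's lid up and over past upright so that it stays open by itself, then lift the choke out and set it down gently, lying flat, in the shallow steel parts tray. Leave the finned heat sink in its nest and leave the lid open.

Things in the scene. Friction and masses are not known exactly. Their poses are not given: they have to be found in the camera images.
- fixture: Clamshell test fixture, fixed: flat grey base 120 (x) by 190 (y) by 20 mm high, clear lid in an aluminium frame. Origin: centre of the underside; x points from bar side to hinge side, z up. Hinge axis: along y at x 50, z 20.5. Two nests on the base at x -10, y -45 and +45, each with 4 mm high corner stops and open sides. The shut lid covers x -45 to 50, y -90 to 90, up to z 56.
- lid (a joint): Angle of the fixture's lid, rad: 0 shut, 1.57 upright, 1.85 at its open stop, leaning back away from the bar side. Free hinge, no latch: let go below about 1.15 it falls shut, beyond that it falls open to the stop and stays. Lid 0.2 to 0.4 kg.
- lid_bar (a point): Middle of the black round bar that lifts the lid: 12 mm thick, 110 mm long, parallel to the hinge, on an arm at each end (98 mm clear between), about 35 mm free between bar and lid. Shut, it is at x -85, y 0, z 65.5 in the fixture's frame; it moves on a circle of 142 mm radius about the hinge axis. Axes turn with the lid, as the fixture's when shut.
- choke: The choke coil to take out: a black ring wound with copper wire, outer diameter 41 mm, hole 16 mm, 22.5 mm high, about 90 g, lying flat in one of the fixture's two nests (either one). Origin: centre of its underside, z along the ring's axis, up. A spare one like it lies out on the bench and is not meant.
- heat_sink: Aluminium heat sink, 40 by 40 by 22 mm with six upright fins, 60 g, loose in the fixture's other nest; it stays there. Origin: centre of its underside.
- tray: Shallow open rectangular steel tray, fixed to the bench and empty: 170 (x) by 130 (y) by 22 mm high outside, walls and floor 4 mm thick. Origin: centre of its underside, so its inner floor is at z = 4 mm.
Things that resemble listed ones, but are neither listed nor needed, are in the scene too. What is shaped like the fixture but green is not meant.

How it is judged:
By the outcome, as a careful person would: the job done as asked, in the order asked, and still so for the second after the job is handed in, with the robot touching nothing.
It also fails if it takes over 54 s, if anything falls off the work surface, if the arm or the gripper's body presses on something with over 40 N, if the wrist force passes 120 N, or if a joint passes its speed limit or range.

## Working session

There is one attempt and no reset: what is moved stays moved. The work goes in short steps, Python scripts to look and compute and a tool call to move; the robot and the scene stay as the last step left them, time stands still between calls to the robot, and variables do not carry over. Pictures are saved under pics/ and viewed, and the job is handed in when it is done.

Besides the shell and the picture viewer there is one more tool, called after "Emit:" as name([rows], argument=value, ...), one row to a line, values as JSON. apply_moves: Moves the arm, as the interface text tells. Its arguments: {"type":"object","properties":{"deltas":{"type":"array"}},"required":["deltas"]}

```bash
mkdir -p pics; python3 - <<'E'
from cell import env, optics
import cv2, numpy as np
np.set_printoptions(precision=4,suppress=True)
for n in("side","top"):
    im=optics.read_camera(n); cv2.imwrite(f"pics/{n}0.png",im)
    c=optics.get_calibration(n); print(n,{k:v for k,v in c.items() if k!='pose'}); print(np.array(c['pose']))
print(env.get_state(), env.pinch_z)
E
```

```text
side {'fx': 461.1569644712355, 'fy': 461.1569644712355, 'cx': 321.38257618924547, 'cy': 201.6473425874242}
[[ 0.9644  0.193  -0.1806  0.2624]
 [-0.2643  0.713  -0.6495 -0.5441]
 [ 0.0034  0.6741  0.7386  0.943 ]
 [ 0.      0.      0.      1.    ]]
top {'fx': 390.0744445183377, 'fy': 390.0744445183377, 'cx': 318.4756085627071, 'cy': 202.3371382619498}
[[ 0.0131  0.9965 -0.0822  0.3707]
 [-0.9998  0.0143  0.0136  0.2044]
 [ 0.0148  0.082   0.9965  1.3235]
 [ 0.      0.      0.      1.    ]]
{'time_s': 0.1, 'joint_pos': array([ 1.2344,  0.4351,  0.025 ,  1.574 , -0.0116,  1.134 , -0.0751]), 'qvel': array([ 0.0003, -0.0021,  0.0009, -0.0032,  0.0009,  0.0005,  0.0013]), 'joint_torque': array([  0.0046, -67.1755,   1.0289, -31.6902,   0.0158,   0.0072,
         0.0001]), 'ee_pos': array([ 0.1447, -0.6078,  0.404 ]), 'tool_rot': array([ 0.5545,  0.4385,  0.5553, -0.438 ]), 'wrist_force': array([0.2324, 0.34  , 0.6668]), 'wrist_torque': array([-0.033 ,  0.0042,  0.0318]), 'grip_width': 0.999010120971073} 0.1547
```

View pics/side0.png

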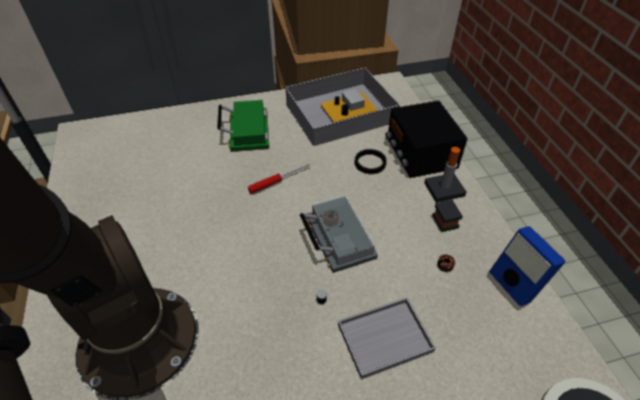

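View pics/top0.png

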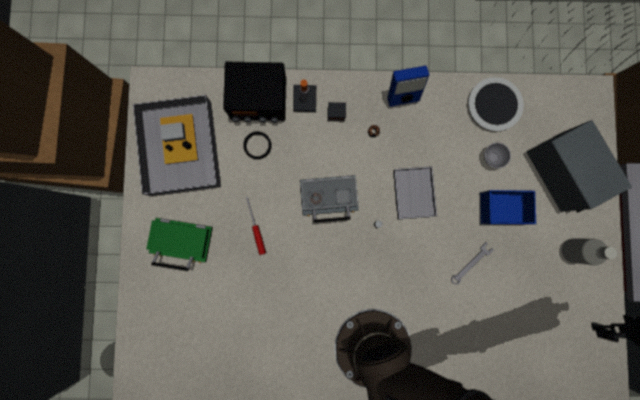

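The side view shows the fixture at about (340,232) with its black bar at about (310,232), the tray at (386,337) and the spare choke at (446,262). In the top view the fixture is at (329,196), the tray at (415,193) and the bar at (332,219). I'll zoom in to measure.

```bash
cat > h.py <<'E'
from cell import env, optics
import cv2, numpy as np
from scipy.spatial.transform import Rotation as R
np.set_printoptions(precision=4,suppress=True)
C={n:optics.get_calibration(n) for n in("side","top")}
def ray(n,u,v):
    c=C[n];P=np.array(c['pose']);d=np.array([(u-c['cx'])/c['fx'],-(v-c['cy'])/c['fy'],-1.])
    return P[:3,3],P[:3,:3]@d
def plane(n,u,v,z):
    o,d=ray(n,u,v);return o+d*(z-o[2])/d[2]
def proj(n,p):
    c=C[n];P=np.array(c['pose']);q=P[:3,:3].T@(np.array(p)-P[:3,3])
    return np.array([c['cx']+c['fx']*q[0]/-q[2],c['cy']-c['fy']*q[1]/-q[2]])
def tri(a,b):
    o1,d1=ray('side',*a);o2,d2=ray('top',*b)
    A=np.stack([d1,-d2],1);t=np.linalg.lstsq(A,o2-o1,rcond=None)[0]
    p,q=o1+d1*t[0],o2+d2*t[1];return (p+q)/2,np.linalg.norm(p-q)
def Rt(q): return R.from_quat([q[1],q[2],q[3],q[0]])
E
python3 - <<'E'
from h import *
a=cv2.imread('pics/side0.png');b=cv2.imread('pics/top0.png')
s=cv2.resize(a[185:280,285:395],None,fx=7,fy=6.3,interpolation=cv2.INTER_CUBIC)
s=cv2.resize(a[190:275,290:390],None,fx=7,fy=7,interpolation=cv2.INTER_CUBIC)
t=cv2.resize(b[160:235,290:390],None,fx=8,fy=8,interpolation=cv2.INTER_CUBIC)
cv2.imwrite('pics/sz.png',s);cv2.imwrite('pics/tz.png',t)
E
```

```text
(no output)
```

View pics/sz.png

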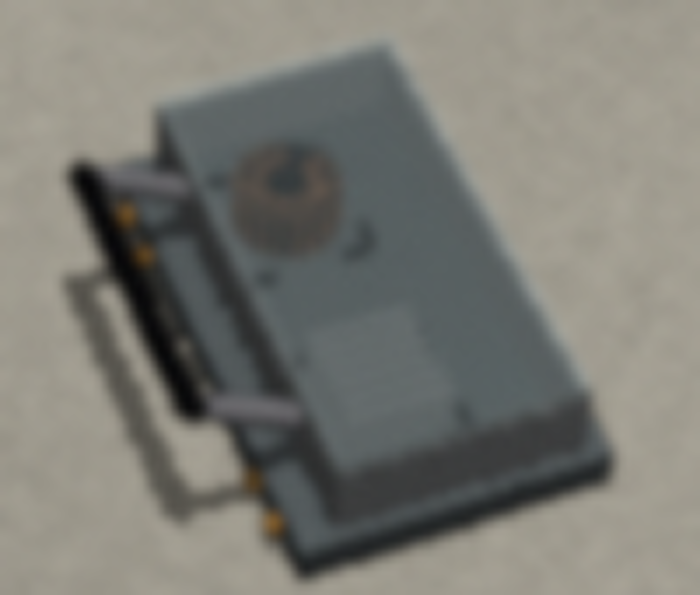

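View pics/tz.png

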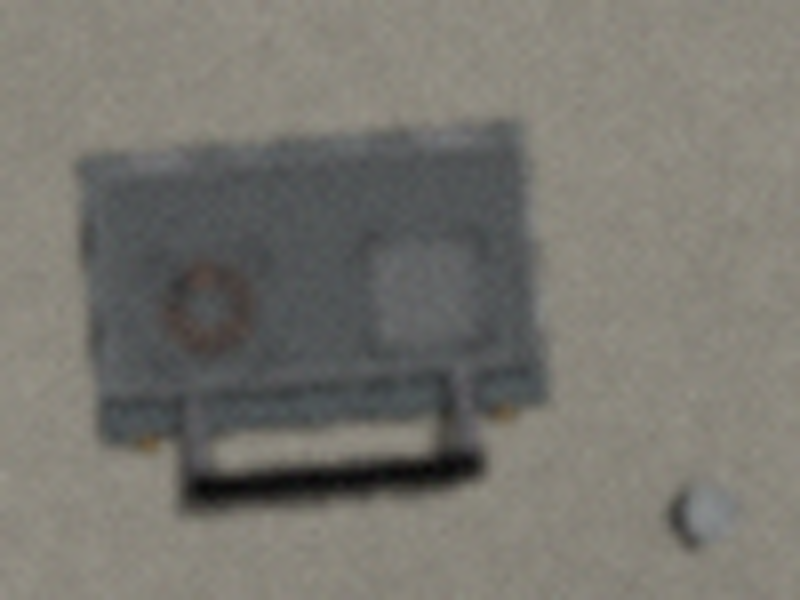

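```bash
python3 - <<'E'
from h import *
S=lambda x,y:(x/7+290-.43,y/7+190-.43)
T=lambda x,y:(x/8+290-.44,y/8+160-.44)
e1,r1=tri(S(84,176),T(192,487));e2,r2=tri(S(193,407),T(478,463))
print('bar',e1,r1,e2,r2,np.linalg.norm(e1-e2),(e1+e2)/2)
d=(e1-e2)[:2];print('y-dir yaw',np.arctan2(-d[0],d[1]))
for n,p in (('far+y',(78,160)),('far-y',(525,125)),('near-y',(548,400)),('near+y',(100,440))): print(n,plane('top',*T(*p),0.018))
for p in ((302,575),(610,480)): print('side z0',plane('side',*S(*p),0.0))
c=np.mean([plane('top',*T(*p),0.018) for p in ((78,160),(525,125),(548,400),(100,440))],0);print('centre',c)
print('choke', plane('top',*T(208,307),.0425),plane('side',*S(288,182),.0425),'sink',plane('top',*T(425,292),.04))
b=cv2.imread('pics/top0.png');cv2.imwrite('pics/tray_t.png',cv2.resize(b[155:230,385:445],None,fx=8,fy=8,interpolation=cv2.INTER_CUBIC))
b=cv2.imread('pics/side0.png');cv2.imwrite('pics/tray_s.png',cv2.resize(b[290:380,330:440],None,fx=6,fy=6,interpolation=cv2.INTER_CUBIC))
s=env.get_state();print(Rt(s['tool_rot']).as_matrix())
E
```

```text
bar [0.417  0.202  0.0604] 0.0021626029030706643 [0.4275 0.087  0.0671] 0.001121321281771642 0.11574582817075534 [0.4223 0.1445 0.0638]
y-dir yaw 0.0909198112071818
far+y [0.5546 0.2521 0.018 ]
far-y [0.5724 0.0635 0.018 ]
near-y [0.456  0.0532 0.018 ]
near+y [0.4366 0.2409 0.018 ]
side z0 [0.4586 0.0554 0.    ]
side z0 [0.5757 0.0653 0.    ]
centre [0.5049 0.1525 0.018 ]
choke [0.4909 0.1966 0.0425] [0.4929 0.1946 0.0425] sink [0.4986 0.107  0.04  ]
[[-0.0005  0.9728  0.2316]
 [ 0.0013  0.2316 -0.9728]
 [-1.     -0.0001 -0.0014]]
```

```bash
python3 -c "
import cv2,numpy as np
a=cv2.imread('pics/tray_t.png');b=cv2.imread('pics/tray_s.png');print(a.shape,b.shape)
"
```

```text
(600, 480, 3) (540, 660, 3)
```

View pics/tray_t.png

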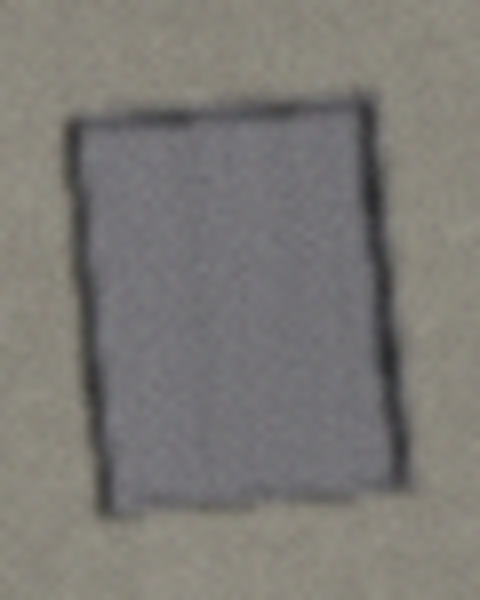

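View pics/tray_s.png

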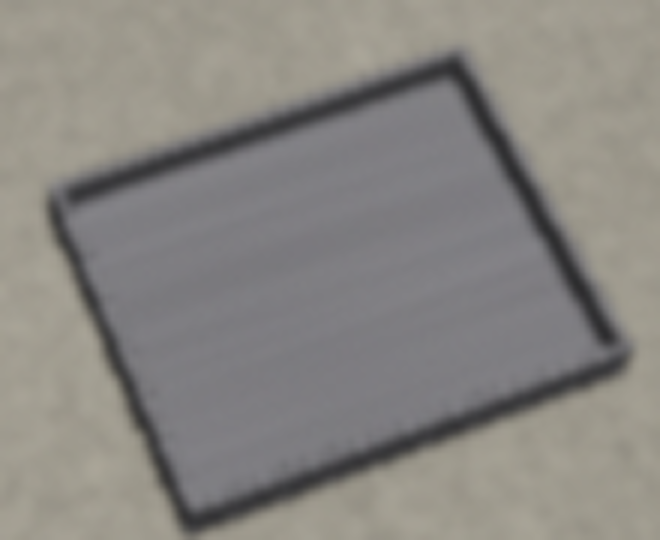

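```bash
cat >> h.py <<'E'
Fc=np.array([0.5055,0.152,0.]);FY=0.093
def fx(x,y,z): c,s=np.cos(FY),np.sin(FY);return Fc+np.array([c*x-s*y,s*x+c*y,z])
def rows(wps,state=None,ref=None):
    """wps: (pos xyz, jaw yaw, tilt, hand); prints rows relative to ref pose (pos,R)"""
    s=env.get_state()
    p0,R0=ref if ref else (s['ee_pos'],Rt(s['tool_rot']))
    for p,yaw,hand in wps:
        z=np.array([np.cos(yaw),np.sin(yaw),0]);x=np.array([0,0,-1.]);y=np.cross(z,x)
        Rn=R.from_matrix(np.stack([x,y,z],1))
        t=R0.inv().apply(np.array(p)-p0)*100;w=(R0.inv()*Rn).as_rotvec()
        print('['+', '.join(f'{v:.2f}' for v in t)+', '+', '.join(f'{v:.3f}' for v in w)+f', {hand}]')
E
python3 - <<'E'
from h import *
S=lambda x,y:(x/6+330-.42,y/6+290-.42)
T=lambda x,y:(x/8+385-.44,y/8+155-.44)
c=[plane('top',*T(*p),0.022) for p in ((70,115),(370,97),(408,487),(103,515))];print(np.array(c),np.mean(c,0))
c=[plane('side',*S(*p),0.022) for p in ((55,193),(458,57),(630,350))];print(np.array(c),(c[0]+c[2])/2)
b=fx(-.085,0,.0655);print(b)
up=[b[0],b[1],.32]
rows([([.3,-.5,.405],-1,.3),([.42,-.3,.4],-.7,.7),([.43,-.1,.38],-.3,.7),(up,.093,.7),([b[0],b[1],.22],.093,.7)])
E
```

```text
[[ 0.5951 -0.065   0.022 ]
 [ 0.6048 -0.1925  0.022 ]
 [ 0.4397 -0.2067  0.022 ]
 [ 0.4262 -0.0784  0.022 ]] [ 0.5164 -0.1357  0.022 ]
[[ 0.4303 -0.0868  0.022 ]
 [ 0.5936 -0.073   0.022 ]
 [ 0.6071 -0.1972  0.022 ]] [ 0.5187 -0.142   0.022 ]
[0.4209 0.1441 0.0655]
[-0.09, 17.60, -6.89, -0.337, -0.001, -0.000, 0.3]
[0.43, 33.91, -23.57, -0.637, -0.001, -0.000, 0.7]
[2.45, 39.51, -42.79, -1.037, -0.001, -0.001, 0.7]
[8.49, 44.28, -66.74, -1.430, -0.001, -0.001, 0.7]
[18.49, 44.28, -66.72, -1.430, -0.001, -0.001, 0.7]
```

Emit:
apply_moves([
  [0,5.8,-2.3,-0.1,0,0,0.3],
  [0,11.6,-4.6,-0.2,0,0,0.5],
  [0,17.6,-6.9,-0.34,0,0,0.7],
  [0.2,21.5,-11,-0.42,0,0,0.7],
  [0.2,25.5,-15,-0.5,0,0,0.7],
  [0.3,30,-19.5,-0.57,0,0,0.7],
  [0.4,33.9,-23.6,-0.64,0,0,0.7],
  [1,35.8,-29.5,-0.77,0,0,0.7],
  [1.8,37.7,-35.5,-0.9,0,0,0.7],
  [2.4,39.5,-41.5,-1.04,0,0,0.7],
  [4,40.8,-47.5,-1.15,0,0,0.7],
  [5.5,42,-53.5,-1.25,0,0,0.7],
  [7,43.2,-59.5,-1.35,0,0,0.7],
  [8,44,-64,-1.43,0,0,0.7],
  [8.5,44.3,-66.7,-1.43,0,0,0.7],
  [8.5,44.3,-66.7,-1.43,0,0,0.7],
  [8.5,44.3,-66.7,-1.43,0,0,0.7],
])

```text
time_s: 2.22
ee_pos: [0.4213, 0.1428, 0.3195]
tool_rot: [0.706, -0.033, 0.707, 0.032]
wrist_force: [-0.0, -0.1, 0.4]
grip_width: 0.303
```

```bash
python3 - <<'E'
from h import *
for n in("side","top"):
    im=optics.read_camera(n); cv2.imwrite(f"pics/{n}1.png",im)
a=cv2.imread('pics/side1.png');b=cv2.imread('pics/top1.png')
cv2.imwrite('pics/1z.png',np.hstack([cv2.resize(a[150:275,270:390],None,fx=3.3,fy=4),cv2.resize(b[150:250,290:390],None,fx=4,fy=5)]))
rows([([.4209,.1441,.22],.093,.7)])
s=env.get_state();print(s['joint_pos'],Rt(s['tool_rot']).as_matrix())
E
```

```text
[9.97, 0.19, -0.04, -0.002, -0.000, 0.001, 0.7]
[ 0.0747  0.3184 -0.6341  2.0613  0.2531  0.8372 -0.6156] [[-0.     -0.0909  0.9959]
 [-0.0006  0.9959  0.0909]
 [-1.     -0.0006 -0.0001]]
```

View pics/1z.png

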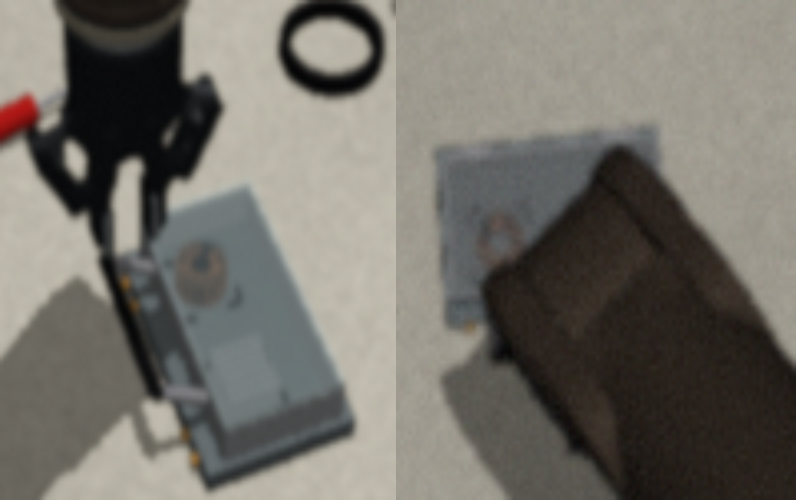

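The gripper sits above the bar with its fingers parted across it (jaws along the fixture's x, side view about (130,230) in the zoom). Now down and grip.

Emit:
apply_moves([
  [3,0.1,0,0,0,0,0.7],
  [6,0.2,0,0,0,0,0.7],
  [8.5,0.2,0,0,0,0,0.7],
  [10,0.2,0,0,0,0,0.7],
  [10,0.2,0,0,0,0,0.7],
])

```text
time_s: 2.95
ee_pos: [0.421, 0.1449, 0.2192]
tool_rot: [0.706, -0.033, 0.707, 0.032]
wrist_force: [-0.6, 0.6, 1.1]
grip_width: 0.3
```

```bash
python3 - <<'E'
from h import *
a=optics.read_camera('side')
cv2.imwrite('pics/2z.png',cv2.resize(a[150:275,270:390],None,fx=4.6,fy=4.6))
s=env.get_state();print(s['ee_pos'],s['wrist_force'])
E
```

```text
[0.4213 0.1452 0.2199] [0.0736 0.1987 0.3651]
```

View pics/2z.png

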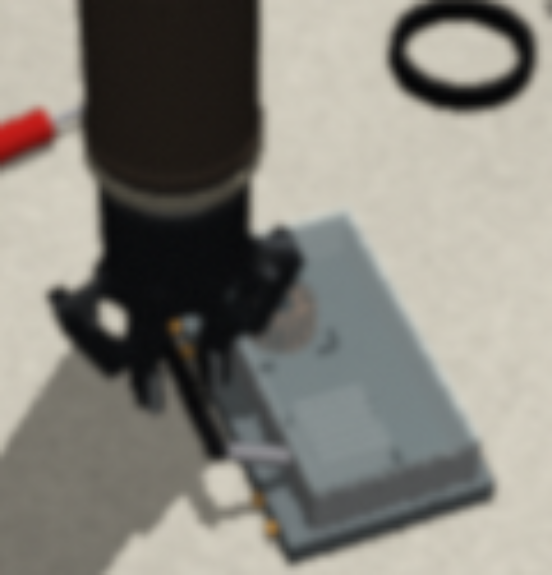

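The bar lies between the fingers (at about (185,390) in the zoom), with no contact force. Closing.

Emit:
apply_moves([
  [0,0,0,0,0,0,0.9],
  [0,0,0,0,0,0,1],
  [0,0,0,0,0,0,1],
  [0,0,0,0,0,0,1],
])

```text
time_s: 3.5
ee_pos: [0.4211, 0.1455, 0.2205]
tool_rot: [0.707, -0.033, 0.706, 0.033]
wrist_force: [-2.8, -0.1, 7.0]
grip_width: 0.115
```

```bash
python3 - <<'E'
from h import *
s=env.get_state();print(s['ee_pos'],s['wrist_force'],s['wrist_torque'],s['grip_width'])
p=s['ee_pos'];h=fx(.05,0,.0205);u=np.array([np.cos(FY),np.sin(FY),0])
for th in np.arange(0,1.86,.1):
    a=np.arctan2(.045,-.135)-th;b=h+.1423*(np.cos(a)*u+np.sin(a)*np.array([0,0,1]))
    d=(b-fx(-.085,0,.0655))
    print(f'{th:.2f}',f'[{-d[2]*100:.2f}, 0, {d@u*100:.2f}, 0,0,0,1]')
E
```

```text
[0.4211 0.1455 0.2205] [-2.8017 -0.074   6.9771] [-0.2256  0.5617  0.0234] 0.11538140973274212
0.00 [0.00, 0, 0.00, 0,0,0,1]
0.10 [-1.33, 0, 0.52, 0,0,0,1]
0.20 [-2.59, 0, 1.16, 0,0,0,1]
0.30 [-3.79, 0, 1.93, 0,0,0,1]
0.40 [-4.90, 0, 2.82, 0,0,0,1]
0.50 [-5.92, 0, 3.81, 0,0,0,1]
0.60 [-6.84, 0, 4.90, 0,0,0,1]
0.70 [-7.64, 0, 6.07, 0,0,0,1]
0.80 [-8.32, 0, 7.32, 0,0,0,1]
0.90 [-8.87, 0, 8.63, 0,0,0,1]
1.00 [-9.29, 0, 9.99, 0,0,0,1]
1.10 [-9.57, 0, 11.39, 0,0,0,1]
1.20 [-9.71, 0, 12.80, 0,0,0,1]
1.30 [-9.71, 0, 14.22, 0,0,0,1]
1.40 [-9.57, 0, 15.64, 0,0,0,1]
1.50 [-9.28, 0, 17.03, 0,0,0,1]
1.60 [-8.86, 0, 18.39, 0,0,0,1]
1.70 [-8.31, 0, 19.70, 0,0,0,1]
1.80 [-7.62, 0, 20.95, 0,0,0,1]
```

Emit:
apply_moves([
  [-0.7,0,0.25,0,0,0,1],
  [-1.3,0,0.5,0,0,0,1],
  [-2,0,0.8,0,0,0,1],
  [-2.6,0,1.2,0,0,0,1],
  [-3.2,0,1.5,0,0,0,1],
  [-3.8,0,1.9,0,0,0,1],
])

```text
time_s: 4.25
ee_pos: [0.4394, 0.1473, 0.2579]
tool_rot: [0.706, -0.033, 0.707, 0.033]
wrist_force: [-8.6, 2.3, 2.8]
grip_width: 0.111
```

```bash
python3 - <<'E'
from h import *
a=optics.read_camera('side')
cv2.imwrite('pics/3z.png',cv2.resize(a[150:275,270:390],None,fx=4.6,fy=4.6))
s=env.get_state();print(s['ee_pos'],s['wrist_force'],s['wrist_torque'],s['grip_width'])
E
```

```text
[0.4398 0.1474 0.2586] [-8.8887  0.4924  6.1581] [0.1506 1.9229 0.0926] 0.113813467312233
```

View pics/3z.png

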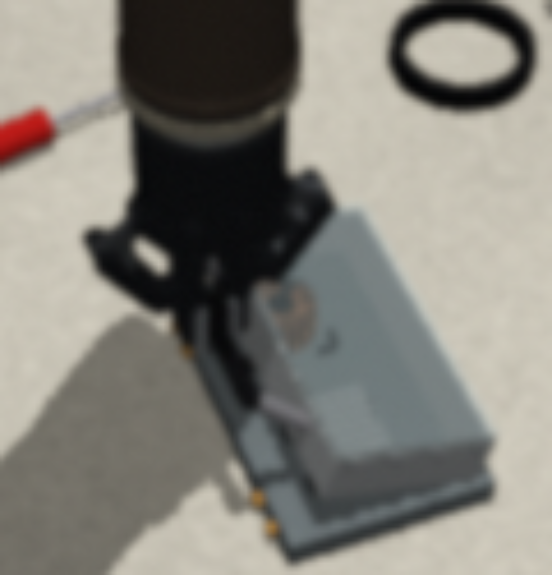

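The lid has risen to about 0.3 rad and follows the gripper, with forces under 10 N.

Emit:
apply_moves([
  [-0.6,0,0.4,0,0,0,1],
  [-1.1,0,0.9,0,0,0,1],
  [-1.6,0,1.4,0,0,0,1],
  [-2.1,0,1.9,0,0,0,1],
  [-2.6,0,2.4,0,0,0,1],
  [-3.0,0,3.0,0,0,0,1],
  [-3.5,0,3.5,0,0,0,1],
  [-3.8,0,4.1,0,0,0,1],
  [-4.2,0,4.8,0,0,0,1],
  [-4.5,0,5.4,0,0,0,1],
])

```text
time_s: 5.55
ee_pos: [0.4921, 0.1528, 0.3047]
tool_rot: [0.705, -0.034, 0.707, 0.033]
wrist_force: [-20.6, -3.0, 31.9]
grip_width: 0.114
```

```bash
python3 - <<'E'
from h import *
a=optics.read_camera('side')
cv2.imwrite('pics/4z.png',cv2.resize(a[150:275,270:390],None,fx=4.6,fy=4.6))
s=env.get_state();print(s['ee_pos'],s['wrist_force'],s['wrist_torque'],s['grip_width'])
E
```

```text
[0.4928 0.1528 0.3052] [-19.1591  -4.3481  33.7683] [-0.8192  4.7178  0.0818] 0.11255179725828153
```

View pics/4z.png

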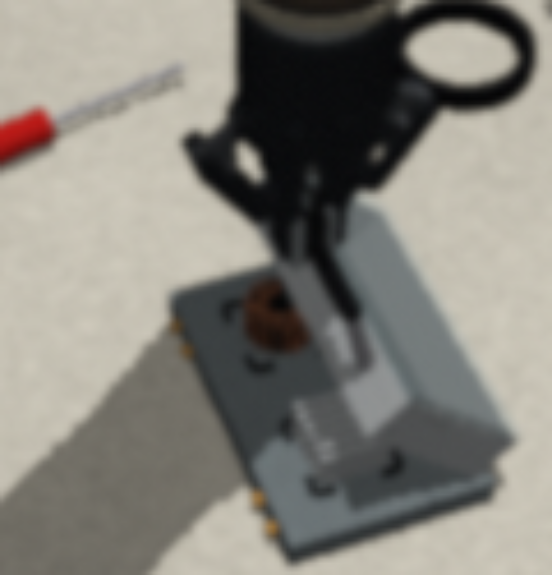

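The lid is at about 0.8 rad, and the choke (about (277,315) in the zoom) and the sink lie undisturbed. The force has grown along the radius (39 N), so my path runs about 3 mm inside the bar's true circle. I'll correct outward.

Emit:
apply_moves([
  [-0.3,0,0.1,0,0,0,1],
  [-0.6,0,0.6,0,0,0,1],
  [-0.9,0,1.2,0,0,0,1],
  [-1.15,0,1.9,0,0,0,1],
  [-1.35,0,2.6,0,0,0,1],
])

```text
time_s: 6.22
ee_pos: [0.5201, 0.1552, 0.3172]
tool_rot: [0.706, -0.033, 0.706, 0.033]
wrist_force: [-4.8, 0.9, 10.2]
grip_width: 0.112
```

```bash
python3 - <<'E'
from h import *
s=env.get_state();print(s['ee_pos'],s['wrist_force'],s['wrist_torque'],s['grip_width'])
E
```

```text
[0.5201 0.1552 0.3172] [-4.8363  0.8705 10.1894] [0.1268 1.3033 0.0838] 0.11201537650244896
```

Emit:
apply_moves([
  [-0.2,0,0.7,0,0,0,1],
  [-0.35,0,1.4,0,0,0,1],
  [-0.45,0,2.1,0,0,0,1],
  [-0.5,0,2.8,0,0,0,1],
  [-0.55,0,3.5,0,0,0,1],
  [-0.5,0,4.2,0,0,0,1],
])

```text
time_s: 6.98
ee_pos: [0.5624, 0.1591, 0.322]
tool_rot: [0.707, -0.033, 0.706, 0.033]
wrist_force: [-2.9, 3.3, 8.2]
grip_width: 0.115
```

```bash
python3 - <<'E'
from h import *
s=env.get_state();print(s['ee_pos'],s['wrist_force'],s['wrist_torque'],s['grip_width'])
a=optics.read_camera('side')
cv2.imwrite('pics/5z.png',cv2.resize(a[150:275,270:390],None,fx=4.6,fy=4.6))
E
```

```text
[0.5624 0.1591 0.322 ] [-2.8515  3.3141  8.231 ] [0.6494 1.2786 0.0568] 0.11526735386473025
```

View pics/5z.png

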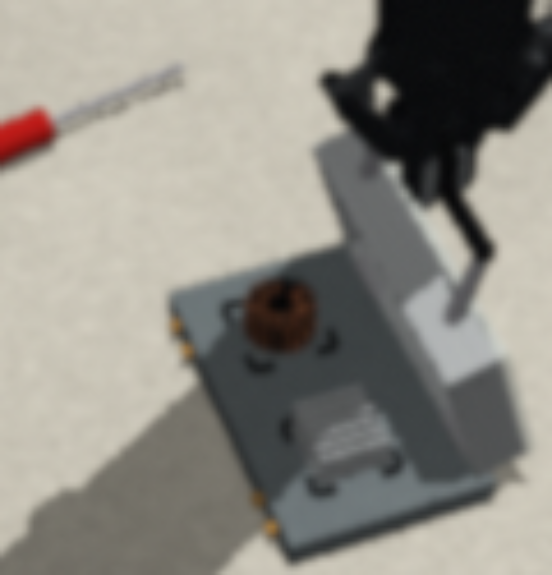

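Emit:
apply_moves([
  [0,0,0.7,0,0,0,1],
  [0.1,0,1.4,0,0,0,1],
  [0.2,0,2.1,0,0,0,1],
  [0.35,0,2.8,0,0,0,1],
  [0.55,0,3.5,0,0,0,1],
  [0.8,0,4.2,0,0,0,1],
  [1.05,0,4.8,0,0,0,1],
  [1.35,0,5.5,0,0,0,1],
  [1.7,0,6.1,0,0,0,1],
])

```text
time_s: 8.15
ee_pos: [0.623, 0.1648, 0.3043]
tool_rot: [0.707, -0.033, 0.706, 0.033]
wrist_force: [-0.8, 4.8, 4.5]
grip_width: 0.114
```

```bash
python3 - <<'E'
from h import *
s=env.get_state();print(s['ee_pos'],s['wrist_force'],s['wrist_torque'],s['grip_width'])
a=optics.read_camera('side')
cv2.imwrite('pics/6z.png',cv2.resize(a[130:275,270:410],None,fx=4,fy=4))
E
```

```text
[0.623  0.1648 0.3043] [-0.752   4.7504  4.4612] [0.9105 0.5716 0.1579] 0.11357519835709742
```

View pics/6z.png

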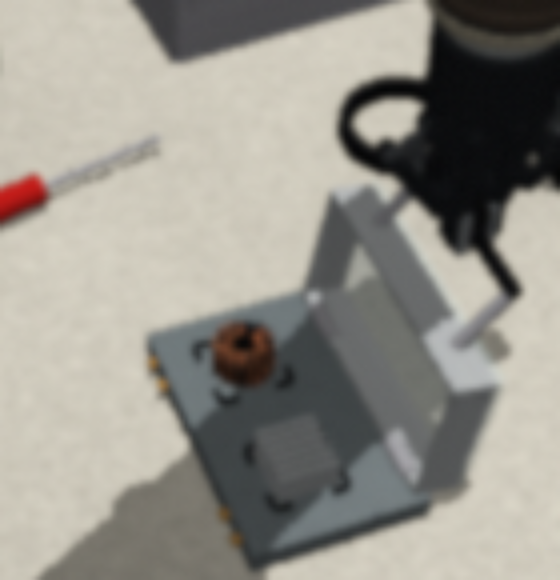

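The lid is past upright, at about 1.75 rad. Release and rise.

Emit:
apply_moves([
  [0,0,0,0,0,0,0.8],
  [0,0,0,0,0,0,0.6],
  [0,0,0.3,0,0,0,0.6],
  [0,0,0.5,0,0,0,0.6],
  [-1.5,0,0.6,0,0,0,0.6],
  [-4,0,0.6,0,0,0,0.6],
  [-8,0,0.6,0,0,0,0.6],
  [-12,0,0.6,0,0,0,0.6],
])

```text
time_s: 9.2
ee_pos: [0.628, 0.1648, 0.4265]
tool_rot: [0.707, -0.033, 0.706, 0.033]
wrist_force: [0.8, -0.3, 0.2]
grip_width: 0.402
```

```bash
python3 - <<'E'
from h import *
s=env.get_state();print(s['ee_pos'],s['wrist_force'],s['grip_width'])
a=optics.read_camera('side');b=optics.read_camera('top')
cv2.imwrite('pics/side7.png',a);cv2.imwrite('pics/top7.png',b)
cv2.imwrite('pics/7z.png',np.hstack([cv2.resize(a[150:280,280:400],None,fx=4,fy=4),cv2.resize(b[150:280,300:380],None,fx=4,fy=4)]))
E
```

```text
[0.628  0.1648 0.4265] [ 0.8127 -0.2832  0.1671] 0.40170047229252276
```

View pics/7z.png

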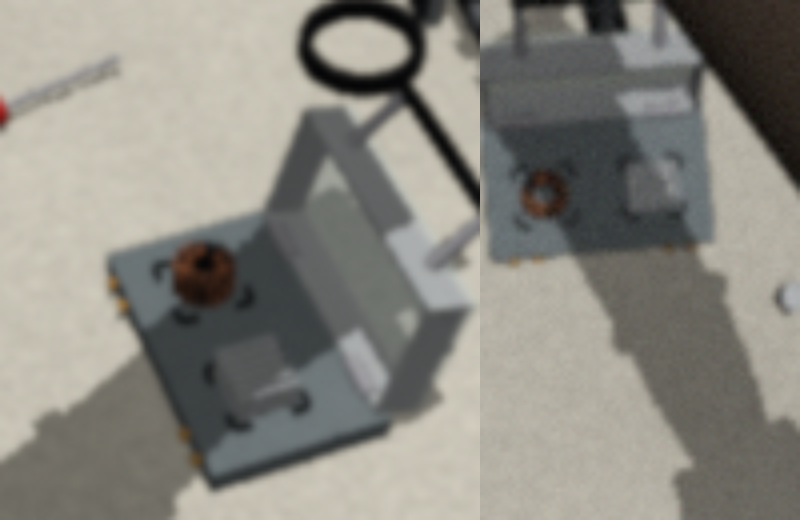

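The lid rests open at its stop. In the top view the choke is at about (316,199), and the sink sits in its nest. Next I measure the choke.

```bash
python3 - <<'E'
from h import *
for n,(x0,y0,x1,y1) in (('side',(300,195,350,235)),('top',(303,180,335,215))):
    a=cv2.imread(f'pics/{n}7.png');h=cv2.cvtColor(a,cv2.COLOR_BGR2HSV)
    m=((h[...,0]<15)&(h[...,1]>90)).astype(np.uint8)[y0:y1,x0:x1]
    k,l,st,ce=cv2.connectedComponentsWithStats(m);i=1+np.argmax(st[1:,4])
    c=max(cv2.findContours((l==i).astype(np.uint8),0,1)[0],key=cv2.contourArea)
    x,y,w,hh=cv2.boundingRect(c);u,v=x0+x+(w-1)/2,y0+y+(hh-1)/2
    print(n,st[i],(u,v),(x+x0,y+y0,w,hh),plane(n,u,v,.0425 if n=='top' else .031))
print(fx(-.01,.045,0.02),proj('side',fx(-.01,.045,.031)),proj('top',fx(-.01,.045,.031)))
E
```

```text
side [ 23  16  15  15 171] (330.0, 218.0) (323, 211, 15, 15) [0.4918 0.1966 0.031 ]
top [ 8 13 11 11 56] (316.0, 198.0) (311, 193, 11, 11) [0.4907 0.1952 0.0425]
[0.4914 0.1959 0.02  ] [329.9152 218.2285] [315.7679 198.1102]
```

```bash
python3 - <<'E'
from h import *
c=[.4913,.196]
rows([(c+[.40],.093,.3),(c+[.24],.093,.3),(c+[.2],.093,.3)])
E
```

```text
[2.95, 4.28, -13.43, 0.000, 0.008, -0.002, 0.3]
[18.95, 4.25, -13.57, 0.000, 0.008, -0.002, 0.3]
[22.95, 4.24, -13.60, 0.000, 0.008, -0.002, 0.3]
```

Emit:
apply_moves([
  [0,1.3,-4,0,0.008,0,0.4],
  [0.5,2.8,-9,0,0.008,0,0.3],
  [2,4.2,-13.5,0,0.008,0,0.3],
  [5,4.2,-13.5,0,0.008,0,0.3],
  [9,4.2,-13.5,0,0.008,0,0.3],
  [13,4.2,-13.5,0,0.008,0,0.3],
  [16,4.2,-13.5,0,0.008,0,0.3],
  [18,4.2,-13.6,0,0.008,0,0.3],
  [18.5,4.2,-13.6,0,0.008,0,0.3],
])

```text
time_s: 10.42
ee_pos: [0.4886, 0.1938, 0.2385]
tool_rot: [0.703, -0.033, 0.71, 0.033]
wrist_force: [0.5, -0.3, 0.7]
grip_width: 0.703
```

```bash
python3 - <<'E'
from h import *
s=env.get_state();print(s['ee_pos'],s['wrist_force'],s['grip_width'])
a=optics.read_camera('side');cv2.imwrite('pics/8z.png',cv2.resize(a[150:280,280:400],None,fx=4.5,fy=4.5))
rows([([.4913,.196,.2],.093,.3)])
E
```

```text
[0.4886 0.1938 0.2385] [ 0.5491 -0.3062  0.7487] 0.7028865486399376
[3.87, 0.18, 0.31, 0.000, -0.009, 0.000, 0.3]
```

View pics/8z.png

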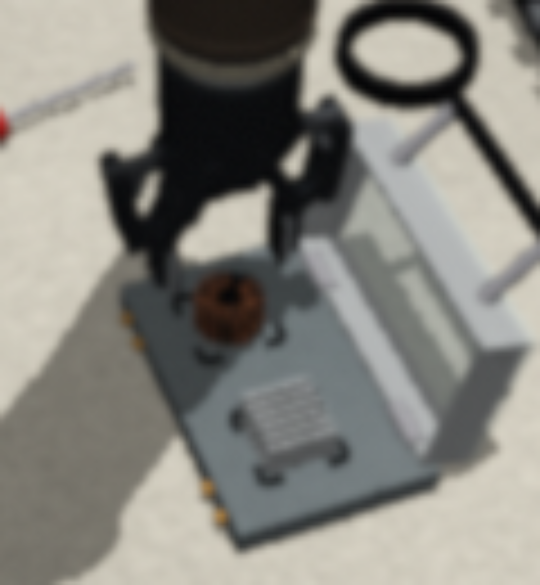

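```bash
python3 - <<'E'
from h import *
s=env.get_state();p=s['ee_pos'];Rm=Rt(s['tool_rot'])
for o in (-.03,-.037):
  for d in (.155,.16,.165,.17,.173,.18):
    q=proj('side',p+Rm.apply([d,0,o]));print(o,d,(q-[280,150])*4.5)
for d in (.155,.165,.173): print('+',d,(proj('side',p+Rm.apply([d,0,.034]))-[280,150])*4.5)
E
```

```text
-0.03 0.155 [169.8279 263.6859]
-0.03 0.16 [169.7757 269.6864]
-0.03 0.165 [169.7238 275.6487]
-0.03 0.17 [169.6722 281.573 ]
-0.03 0.173 [169.6415 285.1096]
-0.03 0.18 [169.5701 293.3094]
-0.037 0.155 [157.9373 266.9349]
-0.037 0.16 [157.9231 272.934 ]
-0.037 0.165 [157.909  278.8948]
-0.037 0.17 [157.895  284.8177]
-0.037 0.173 [157.8866 288.3534]
-0.037 0.18 [157.8673 296.551 ]
+ 0.155 [276.9036 234.4283]
+ 0.165 [276.1273 246.4137]
+ 0.173 [275.5133 255.894 ]
```

Emit:
apply_moves([
  [1,0.15,0.2,0,-0.008,0,0.3],
  [2,0.2,0.3,0,-0.008,0,0.3],
  [3,0.2,0.3,0,-0.008,0,0.3],
  [3,0.2,0.3,0,-0.008,0,0.3],
])

```text
time_s: 10.98
ee_pos: [0.4911, 0.196, 0.2083]
tool_rot: [0.706, -0.033, 0.707, 0.033]
wrist_force: [-0.6, -0.5, -0.1]
grip_width: 0.7
```

```bash
python3 - <<'E'
from h import *
s=env.get_state();print(s['ee_pos'],s['wrist_force'],s['grip_width'])
a=optics.read_camera('side');cv2.imwrite('pics/9z.png',cv2.resize(a[170:260,290:370],None,fx=7,fy=6.5,interpolation=2))
rows([([.4913,.196,.1985],.093,.3)])
E
```

```text
[0.4911 0.196  0.2083] [-0.5813 -0.5426 -0.0927] 0.6998667794372618
[1.03, -0.01, 0.00, 0.000, -0.001, 0.000, 0.3]
```

View pics/9z.png

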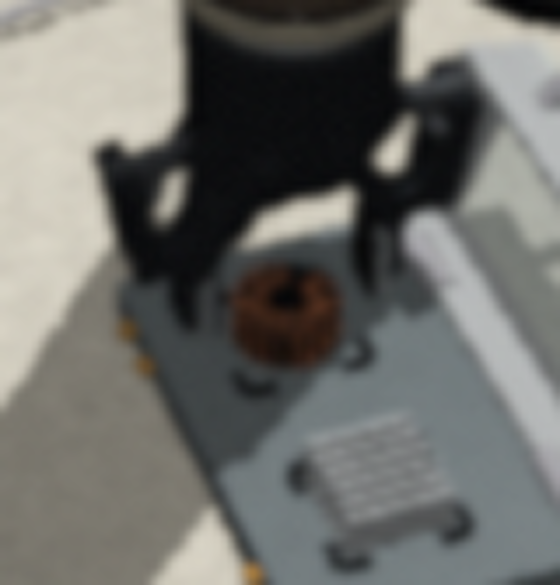

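The choke (about (287,313) in the zoom) is centred between the fingers. Down 1 cm and close.

Emit:
apply_moves([
  [0.5,0,0,0,0,0,0.3],
  [1.0,0,0,0,0,0,0.3],
  [1.0,0,0,0,0,0,0.4],
  [1.0,0,0,0,0,0,0.5],
  [1.0,0,0,0,0,0,0.6],
  [1.0,0,0,0,0,0,0.6],
])

```text
time_s: 11.78
ee_pos: [0.4914, 0.1963, 0.1997]
tool_rot: [0.707, -0.033, 0.706, 0.033]
wrist_force: [-1.6, -1.2, 6.3]
grip_width: 0.441
```

Emit:
apply_moves([
  [1,0,0,0,0,0,1],
  [0,0,0,0,0,0,1],
  [-0.5,0,0,0,0,0,1],
  [-1.5,0,0,0,0,0,1],
  [-3,0,0,0,0,0,1],
  [-5,0,0,0,0,0,1],
])

```text
time_s: 12.52
ee_pos: [0.4913, 0.1961, 0.2499]
tool_rot: [0.706, -0.033, 0.707, 0.033]
wrist_force: [0.8, -0.4, -0.2]
grip_width: 0.443
```

```bash
python3 - <<'E'
from h import *
s=env.get_state();print(s['ee_pos'],s['wrist_force'],s['grip_width'],s['joint_pos'])
a=optics.read_camera('side');cv2.imwrite('pics/10z.png',cv2.resize(a[150:270,280:390],None,fx=5,fy=5,interpolation=2))
# tray axes: corners avg
rows([([.4913,.196,.36],.093,1),([.50,.03,.36],.093,1),([.515,-.138,.36],.093,1),([.515,-.138,.25],.093,1),([.515,-.138,.19],.093,1)])
E
```

```text
[0.4913 0.1961 0.2499] [ 0.8247 -0.4481 -0.2141] 0.44317376562214716 [-0.0743  0.5333 -0.5543  1.9405  0.3916  0.7759 -0.7579]
[-10.76, -0.06, -0.05, 0.000, 0.003, -0.001, 1]
[-10.77, -16.66, -0.73, 0.000, 0.003, -0.001, 1]
[-10.79, -33.53, -0.79, 0.000, 0.003, -0.001, 1]
[0.21, -33.54, -0.82, 0.000, 0.003, -0.001, 1]
[6.21, -33.55, -0.84, 0.000, 0.003, -0.001, 1]
```

View pics/10z.png

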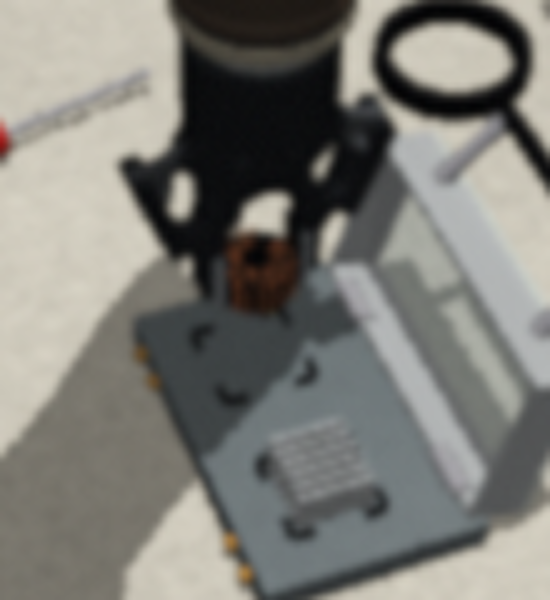

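The choke is held level above its nest, and the sink hasn't moved. Next, carry it to the tray.

Emit:
apply_moves([
  [-3,0,0,0,0,0,1],
  [-6.5,-0.3,0,0,0,0,1],
  [-9,-2,-0.1,0,0,0,1],
  [-9,-6,-0.2,0,0,0,1],
  [-9,-11,-0.4,0,0,0,1],
  [-9,-16,-0.7,0,0,0,1],
  [-9,-21,-0.8,0,0,0,1],
  [-8,-26,-0.8,0,0,0,1],
  [-6,-30,-0.8,0,0,0,1],
  [-3,-32.5,-0.8,0,0,0,1],
  [0,-33.5,-0.8,0,0,0,1],
  [2,-33.5,-0.8,0,0,0,1],
  [4,-33.5,-0.8,0,0,0,1],
  [4,-33.5,-0.8,0,0,0,1],
])

```text
time_s: 14.32
ee_pos: [0.514, -0.1381, 0.2082]
tool_rot: [0.705, -0.033, 0.707, 0.033]
wrist_force: [-0.3, -0.3, -0.6]
grip_width: 0.438
```

```bash
python3 - <<'E'
from h import *
s=env.get_state();print(s['ee_pos'],s['wrist_force'],s['grip_width'])
a=optics.read_camera('side');cv2.imwrite('pics/11z.png',cv2.resize(a[240:390,310:450],None,fx=4,fy=4,interpolation=2))
rows([([.515,-.138,.1835],.093,1)])
E
```

```text
[ 0.514  -0.1381  0.2082] [-0.2854 -0.3059 -0.56  ] 0.43759077506114735
[2.57, -0.00, 0.06, 0.000, -0.001, -0.000, 1]
```

View pics/11z.png

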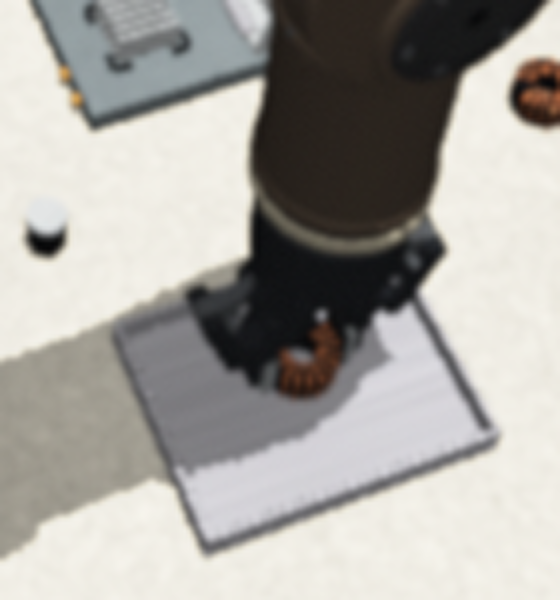

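```bash
python3 - <<'E'
from h import *
a=optics.read_camera('side');cv2.imwrite('pics/12z.png',cv2.resize(a[310:350,360:410],None,fx=14,fy=14,interpolation=2))
s=env.get_state();p=s['ee_pos'];Rm=Rt(s['tool_rot'])
for d in (.157,.1795): print(d,(proj('side',p+Rm.apply([d,0,0]))-[360,310])*14)
E
```

```text
0.157 [348.0935 231.1729]
0.1795 [332.6315 301.1791]
```

View pics/12z.png

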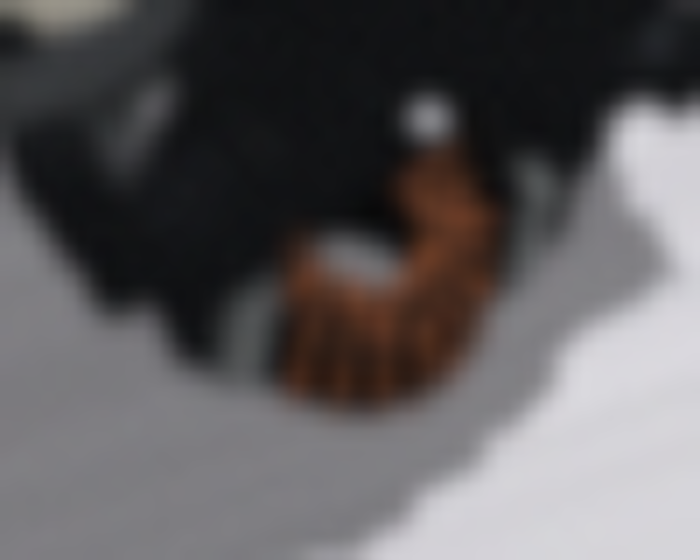

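```bash
python3 - <<'E'
from h import *
im=cv2.imread('pics/12z.png')
s=env.get_state();p=s['ee_pos'];Rm=Rt(s['tool_rot'])
for d,r,col in ((.157,.0205,(0,255,0)),(.1795,.0205,(255,0,0)),(.157,.008,(0,255,255)),(.1795,.008,(255,255,0))):
    pts=np.array([(proj('side',p+Rm.apply([d,r*np.cos(t),r*np.sin(t)]))-[360,310]+.5)*14 for t in np.linspace(0,6.283,40)])
    cv2.polylines(im,[pts.astype(np.int32)],True,col,1)
cv2.imwrite('pics/12o.png',im)
E
```

```text
(no output)
```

View pics/12o.png

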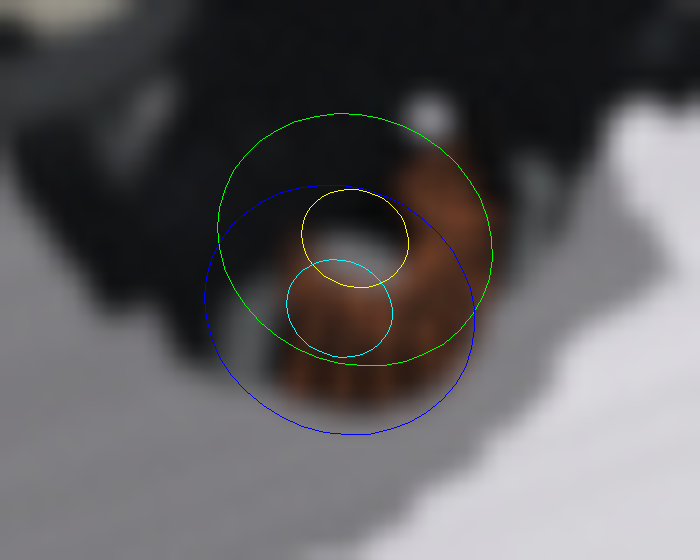

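The projected outline of a flat choke matches the ring within 1–2 px: the sliver of floor through the hole is at about (365,255) in the zoom. So it hangs level over the tray. Lower it gently.

Emit:
apply_moves([
  [0.8,0,0,0,0,0,1],
  [1.5,0,0,0,0,0,1],
  [2.0,0,0,0,0,0,1],
  [2.2,0,0,0,0,0,1],
  [2.3,0,0,0,0,0,1],
  [2.3,0,0,0,0,0,1],
])

```text
time_s: 15.18
ee_pos: [0.5146, -0.1381, 0.1862]
tool_rot: [0.706, -0.033, 0.706, 0.033]
wrist_force: [1.1, 0.3, 0.0]
grip_width: 0.441
```

Emit:
apply_moves([
  [0.1,0,0,0,0,0,1],
  [0.15,0,0,0,0,0,1],
  [0.2,0,0,0,0,0,1],
  [0.2,0,0,0,0,0,1],
])

```text
time_s: 15.68
ee_pos: [0.5145, -0.1381, 0.1842]
tool_rot: [0.706, -0.033, 0.706, 0.033]
wrist_force: [0.2, -0.7, -0.9]
grip_width: 0.438
```

Emit:
apply_moves([
  [0.05,0,0,0,0,0,1],
  [0.1,0,0,0,0,0,1],
  [0.1,0,0,0,0,0,1],
])

```text
time_s: 16.05
ee_pos: [0.5145, -0.1381, 0.1831]
tool_rot: [0.706, -0.033, 0.706, 0.033]
wrist_force: [-0.1, 0.3, -0.6]
grip_width: 0.438
```

Emit:
apply_moves([
  [0.04,0,0,0,0,0,1],
  [0.08,0,0,0,0,0,1],
  [0.08,0,0,0,0,0,1],
])

```text
time_s: 16.42
ee_pos: [0.5145, -0.1381, 0.1823]
tool_rot: [0.706, -0.033, 0.706, 0.033]
wrist_force: [0.6, 0.0, -0.4]
grip_width: 0.436
```

Emit:
apply_moves([
  [0.05,0,0,0,0,0,1],
  [0.1,0,0,0,0,0,1],
  [0.1,0,0,0,0,0,1],
])

```text
time_s: 16.8
ee_pos: [0.5145, -0.1381, 0.1813]
tool_rot: [0.706, -0.033, 0.706, 0.033]
wrist_force: [0.1, 0.4, -0.5]
grip_width: 0.44
```

Emit:
apply_moves([
  [0.05,0,0,0,0,0,1],
  [0.1,0,0,0,0,0,1],
  [0.1,0,0,0,0,0,1],
])

```text
time_s: 17.18
ee_pos: [0.5145, -0.1381, 0.1803]
tool_rot: [0.706, -0.033, 0.706, 0.033]
wrist_force: [0.2, -0.2, -0.9]
grip_width: 0.439
```

```bash
python3 - <<'E'
from h import *
a=optics.read_camera('side');cv2.imwrite('pics/13z.png',cv2.resize(a[310:350,360:410],None,fx=14,fy=14,interpolation=2))
E
```

```text
(no output)
```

View pics/13z.png

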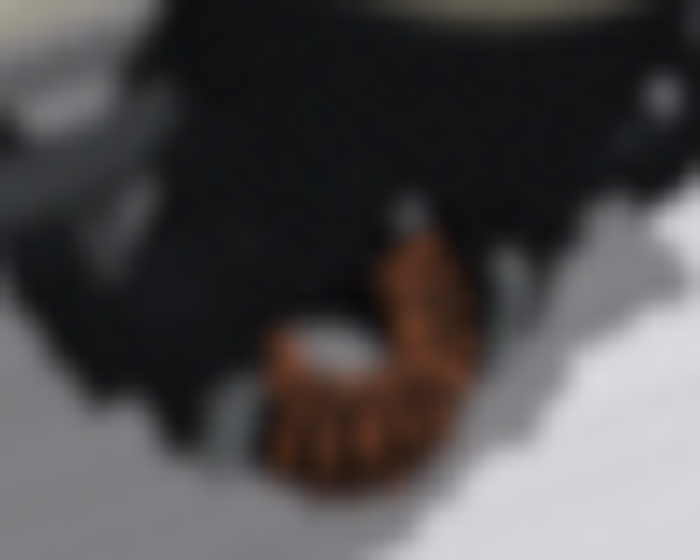

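Emit:
apply_moves([
  [0.05,0,0,0,0,0,1],
  [0.1,0,0,0,0,0,1],
  [0.1,0,0,0,0,0,1],
])

```text
time_s: 17.6
ee_pos: [0.5145, -0.1381, 0.1793]
tool_rot: [0.706, -0.033, 0.706, 0.033]
wrist_force: [0.2, 0.3, -0.6]
grip_width: 0.442
```

Emit:
apply_moves([
  [0.05,0,0,0,0,0,1],
  [0.1,0,0,0,0,0,1],
  [0.1,0,0,0,0,0,1],
])

```text
time_s: 17.98
ee_pos: [0.5145, -0.1381, 0.1783]
tool_rot: [0.706, -0.033, 0.706, 0.033]
wrist_force: [-0.3, -0.3, -1.1]
grip_width: 0.443
```

Emit:
apply_moves([
  [0.05,0,0,0,0,0,1],
  [0.1,0,0,0,0,0,1],
  [0.1,0,0,0,0,0,1],
])

```text
time_s: 18.35
ee_pos: [0.5145, -0.1381, 0.1773]
tool_rot: [0.706, -0.033, 0.706, 0.033]
wrist_force: [0.5, 0.8, -1.3]
grip_width: 0.442
```

```bash
python3 - <<'E'
from h import *
fs=[]
a=optics.read_camera('side');fs.append(env.get_state()['wrist_force'])
b=optics.read_camera('top');fs.append(env.get_state()['wrist_force']);print(np.array(fs))
cv2.imwrite('pics/14z.png',cv2.resize(a[310:350,360:410],None,fx=14,fy=14,interpolation=2))
cv2.imwrite('pics/14t.png',cv2.resize(b[150:240,370:450],None,fx=6,fy=6,interpolation=2))
s=env.get_state();p=s['ee_pos'];print((proj('side',p+[0.,0,-.173])-[360,310]+.5)*14)
E
```

```text
[[ 0.4128 -0.2055 -1.3044]
 [ 1.2473  0.1581 -1.1436]]
[320.6346 387.1826]
```

View pics/14z.png

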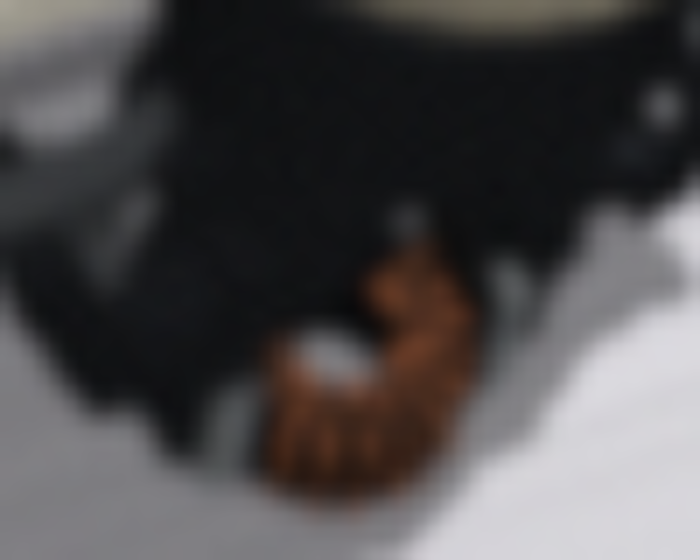

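View pics/14t.png

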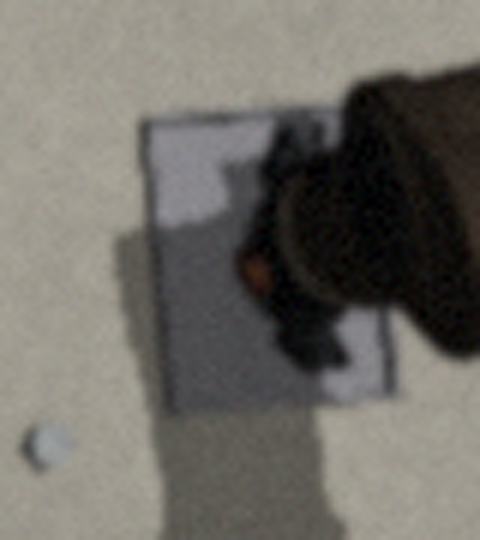

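Emit:
apply_moves([
  [0.05,0,0,0,0,0,1],
  [0.05,0,0,0,0,0,1],
  [0.1,0,0,0,0,0,1],
  [0.1,0,0,0,0,0,1],
])

```text
time_s: 18.95
ee_pos: [0.5146, -0.1381, 0.177]
tool_rot: [0.706, -0.033, 0.706, 0.033]
wrist_force: [-2.6, 0.8, 10.7]
grip_width: 0.439
```

```bash
python3 - <<'E'
from h import *
im=cv2.imread('pics/10z.png')
q=np.array([.706,-.033,.707,.033]);p=np.array([.4913,.1961,.2499]);Rm=Rt(q)
for d,r,col in ((.157,.0205,(0,255,0)),(.1795,.0205,(255,0,0)),(.157,.008,(0,255,255))):
    pts=np.array([(proj('side',p+Rm.apply([d,r*np.cos(t),r*np.sin(t)]))-[280,150]+.5)*5 for t in np.linspace(0,6.283,40)])
    cv2.polylines(im,[pts.astype(np.int32)],True,col,1)
cv2.imwrite('pics/10o.png',cv2.resize(im[200:350,150:350],None,fx=4,fy=4))
E
```

```text
(no output)
```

View pics/10o.png

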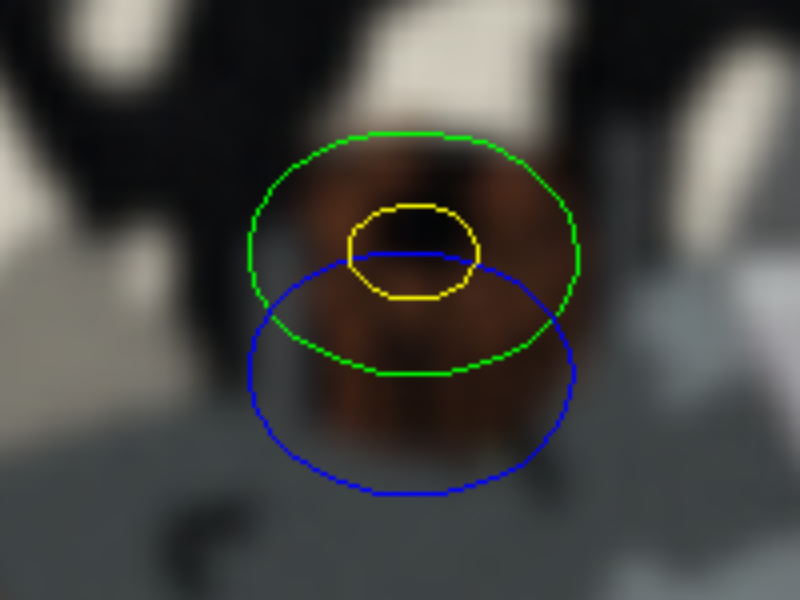

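Contact at TCP z 0.177 (10.7 N). Fingertips are on the tray floor, with the choke's underside at or about 1 mm above it. Open slowly.

Emit:
apply_moves([
  [0,0,0,0,0,0,0.56],
  [0,0,0,0,0,0,0.53],
  [0,0,0,0,0,0,0.5],
  [0,0,0,0,0,0,0.45],
  [0,0,0,0,0,0,0.4],
  [0,0,0,0,0,0,0.3],
  [-0.5,0,0,0,0,0,0.3],
  [-1.5,0,0,0,0,0,0.3],
  [-4,0,0,0,0,0,0.3],
  [-8,0,0,0,0,0,0.3],
  [-12,0,0,0,0,0,0.3],
  [-18,0,0,0,0,0,0.3],
])

```text
time_s: 20.45
ee_pos: [0.5138, -0.1381, 0.3576]
tool_rot: [0.706, -0.033, 0.707, 0.033]
wrist_force: [1.2, -0.7, -0.2]
grip_width: 0.701
```

```bash
python3 - <<'E'
from h import *
s=env.get_state();print(s['ee_pos'],s['wrist_force'],s['grip_width'])
a=optics.read_camera('side');b=optics.read_camera('top')
cv2.imwrite('pics/side15.png',a);cv2.imwrite('pics/top15.png',b)
cv2.imwrite('pics/15z.png',cv2.resize(a[180:390,290:450],None,fx=2.8,fy=2.8,interpolation=2))
E
```

```text
[ 0.5138 -0.1381  0.3576] [ 1.2318 -0.717  -0.2443] 0.7007405641051163
```

View pics/15z.png

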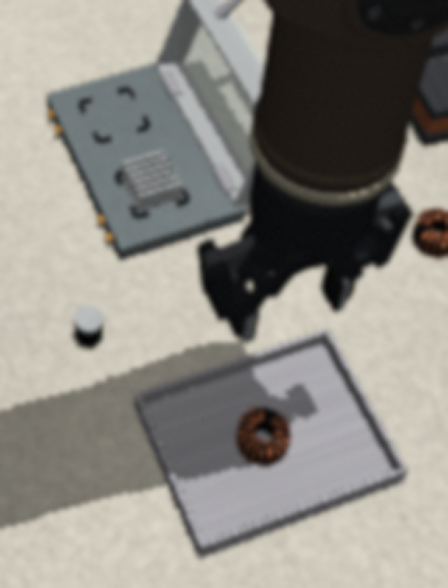

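The choke lies flat in the middle of the tray (about (264,435) in the zoom). The sink is in its nest and the lid is open. I'll move the arm aside for a clear last check.

Emit:
apply_moves([
  [-2,-4,0,0,0,0,0.3],
  [-4,-9,-1,0,0,0,0.3],
  [-5,-14,-3,0,0,0,0.3],
  [-5,-19,-5,0,0,0,0.3],
  [-5,-24,-8,0,0,0,0.3],
  [-5,-28,-11,0,0,0,0.3],
  [-5,-32,-14,0,0,0,0.3],
  [-5,-32,-14,0,0,0,0.3],
  [-5,-32,-14,0,0,0,0.3],
])

```text
time_s: 21.68
ee_pos: [0.405, -0.4691, 0.4067]
tool_rot: [0.707, -0.033, 0.706, 0.033]
wrist_force: [0.9, 0.4, 0.3]
grip_width: 0.7
```

```bash
python3 - <<'E'
from h import *
s=env.get_state();print(s['time_s'],s['ee_pos'],s['wrist_force'],np.abs(s['qvel']).max())
a=optics.read_camera('side');b=optics.read_camera('top')
cv2.imwrite('pics/16z.png',np.hstack([cv2.resize(a[180:390,290:450],None,fx=2.4,fy=2.4),cv2.resize(b[130:235,290:450],None,fx=2.4,fy=4.8)]))
for n,im,(x0,y0,x1,y1),z in (('side',a,(345,300,430,375),.015),('top',b,(393,170,435,220),.0265)):
    h=cv2.cvtColor(im,cv2.COLOR_BGR2HSV);m=((h[...,0]<15)&(h[...,1]>90)).astype(np.uint8)[y0:y1,x0:x1]
    x,y,w,hh=cv2.boundingRect(cv2.findNonZero(m));print(n,w,hh,plane(n,x0+x+(w-1)/2,y0+y+(hh-1)/2,z))
E
```

```text
21.675 [ 0.405  -0.4691  0.4067] [0.9231 0.4026 0.279 ] 0.02347622832733912
side 0 0 [ 0.4603 -0.0336  0.015 ]
top 11 10 [ 0.5121 -0.1369  0.0265]
```

View pics/16z.png

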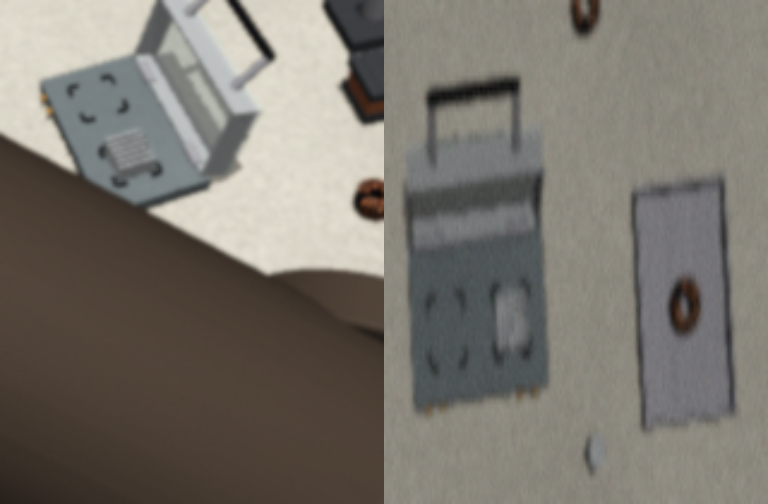

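The top view (stretched) shows the lid open, the choke's nest empty, the sink in its nest, and the choke at (0.512, -0.137), flat and round (11×10 px) in the tray. The arm touches nothing.

```bash
python3 -c "
from cell import env
print(env.hand_in())"
```

```text
the job is handed in; nothing more can be done
None
```

The job is done and handed in at about 22 s. I swung the lid by its bar to about 1.75 rad and let it fall back to its stop. Then I lifted the choke out of its nest, set it down in the tray and moved the arm clear.

**Last checks:** the top view shows the lid open and the heat sink in its nest. The choke lies flat near the middle of the tray, at about (0.512, -0.137). The wrist force read about 1 N, so the robot touches nothing.

**What did not agree:**
- **Lid path:** my planned path ran about 3 mm inside the bar's real circle. The wrist force reached about 39 N at 0.8 rad before I corrected the path, and dropped to about 11 N.
- **Choke in the grip:** it sat about 5 mm higher between the fingers than I expected. Contact in the tray (about 11 N) came at the height where the fingertips should reach the floor, so the choke may have dropped about 1 mm on release.
- **Tray position:** the two cameras disagreed by about 6 mm, which did not matter because I aimed for the middle.
- **Final side view:** the arm hid the tray, so the final check of the choke rests on the top view. An earlier side view, just after release, also showed it lying flat.

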